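# Uncover the soaking tank and hang the tube basket inside it

### The arm

A 7-joint arm with a two-finger parallel gripper is mounted at the origin on the work surface. World frame = base frame: x ahead of the robot, y to its left, z up, the work surface at z = 0. Lengths are in m, angles in rad, forces in N, time in s.
With the tool pointing down it reaches from about 0.35 to 0.9 m from the base axis. Payload 19.9 kg.
Tool frame: the origin (TCP) lies midway between the tips of the shut fingers; the grasp point (between the pads) lies r.grip_depth behind it (r.grip_depth is the distance from the TCP to the grasp point, in m); z points along the fingers, y is the line along which they close (so a half turn about z gives the same grasp; the last joint's range is limited). The gripper opens to 85 mm and grips with 20 to 120 N. Pads are 22 mm wide; open, the fingers measure 114 mm over their backs; the gripper's body (76 mm by 85 mm) begins 54 mm behind the grasp point. The pads swing forward as they close: fully open they stand 13 mm farther back than shut.
Start: joints at [1.147, 0.417, -0.01, 1.614, 0.005, 1.111, -0.053], TCP at [0.233, -0.58, 0.231] pointing down, gripper open.
Joint ranges: [-2.81, 2.81], [-0.39, 2.02], [-1.27, 1.25], [0.06, 2.57], [-1.19, 4.33], [0.19, 2], [-2.82, 2.82]. Speed limits (rad/s): [1.89, 1.89, 2.39, 2.39, 3.01, 3.01, 3.01].

### API

Orientations are given as [roll, pitch, yaw] about the fixed x, y, z axes, in that order (R = Rz(yaw) Ry(pitch) Rx(roll)).
In Python, from rig import get_obs, imaging, hand_in, r gives the robot as it stands.
- The arm moves only by the tool apply_moves, never from a script. Its argument "moves" is a list of rows, each a list of 3 entries, a list of its own where there are three numbers: the shift along the tool's x, y, z in mm, then the turn, a rotation vector about the tool's x, y, z in rad, then the opening, from 0 (shut) to 1 (fully open). In form: [[[tx, ty, tz], [wx, wy, wz], hand], ...]. A call has 1 to 5 rows; each row is the pose to reach, as a shift and turn from the pose commanded when the call began, along the tool's axes at that moment; what a row does not reach only later rows make up. A row lasts 1/12 s, in which the tool goes at most 41.7 mm and 7.16 degrees, less where a joint would pass 70% of its speed; a pose out of reach is approached as far as the arm can. A call with a gripper value outside its range is refused whole. The fingers move at their own pace and stop on an object; "grip_force" is the grip in N (left out, the last holds). Time passes only in rows, so rows that repeat a pose let the fingers close. It gives the time, the measured TCP pose, the force, the opening and the grip force at its end, in the units of the state.
- get_obs(): the state, without advancing time (a new reading comes with each control period).
- imaging.get_image(name): name is "scene" or "top"; returns a dict with "img" (400x640x3 uint8, red, green, blue), "mtx" (3x3 intrinsics, pixels), "rvec" (rotation vector, rad) and "tvec" (3), from world to camera coordinates, as OpenCV has them. Camera axes: x right, y down, z forward; pixel columns grow to the right and rows downward; lengths in m; the calibration is good to about 2 mm. A picture is of the moment at which its call begins. There is no depth.
- hand_in(): hands the job in; it is judged then, once.
The state is a dict: "time": time; "joints": joint angles; "qvel": joint speeds; "effort": joint torques, N m; "tcp_pos": TCP position; "ee_rot": TCP orientation; "contact_force": force on the tool from outside, world axes, zero at the start; "ft_torque": the same for the moment, N m; "grip_width": finger opening in m; "grasp_force": force on a finger pad.
Only numpy, scipy, OpenCV 4.12 (cv2) and the standard library are available. Lean on these libraries where they do the work, as an engineer would, in place of code of your own. Each camera call takes 0.05 s, during which the arm holds its last target. There are 200 camera calls.

### The job

Take the blue lid off the steel soaking tank and set it down by hand, flat on the sloped drain rack and down against the orange cleat, long side along the cleat. Then take the green tube basket by its white tab and hook its lip over the middle of the yellow partition in the tank so that it hangs upright on the side away from the robot, fully seated before you let go. Leave the other things where they stand.

Things in the scene. Friction and masses are not known exactly. Their poses are not given: they have to be found in the camera images.
- tank: Fixed open steel tank, 150 (x) x 190 (y) x 130 mm high, walls 5 mm thick. Origin: centre of its underside; z up. Inside, a yellow upright partition 5 mm thick, 178 mm wide (y), from z = 18 to 128 mm, is clamped (holds up to 40 N) across it with its middle plane anywhere from x = -50 to -20 mm: its place is not measured, find it by touch or sight. Otherwise empty; -x faces the robot.
- lid: Loose flat lid, translucent blue, 156 (x) x 196 (y) x 6 mm, 150 to 310 g, lying on the tank's rim. Origin: centre of its underside; z is its upward normal. A white bar handle stands on top.
- handle (a point): Middle of the lid's handle bar, 42 mm above the lid's origin. The bar runs along the lid's y: 86 mm long, 14 mm thick in x, 24 mm high (30 to 54 mm above the origin), on two 10 mm posts at y = +-36 mm. Grip it at its middle, fingers closing along x.
- drain_board: Fixed sloped board of the drain rack, white, 190 (x) x 220 (y) mm, sloping 30 degrees, left or right of the tank. Origin: centre of its upper face, 70 mm above the table; z is the face's normal, x points up the slope (away from the robot), y is level. Its low edge has an orange cleat. The lid lying against the cleat has its origin at x = -7 mm.
- cleat (a point): Foot of the cleat's inner face, at (-85, 0, 0) mm in the board's frame. The cleat runs along the board's whole y width, 18 mm high above the face, 10 mm thick.
- basket: Loose green hook-on tube basket, 110 to 230 g, standing upright on a steel tray (floor 3 mm) across the tank from the rack. Origin: centre of the underside of its pocket: 50 (x) x 90 (y) mm, 45 high, with four fixed yellow-capped tubes, 96 high; z up. Back plate 4 mm thick, 90 wide, x from -25 to -21, z from 0 to 104; from its top the lip reaches to -x.
- lip_gap (a point): Point on the basket, (-29.5, 0, 100) mm in its frame: underside of the lip's bridge, midway in the 9 mm gap between plate and toe. The lip is 60 mm wide (y); bridge z = 100 to 104, toe x = -38 to -34, reaching down to z = 76. Hung properly, this point lies on the top edge of the yellow partition, toe on its -x side and pocket on its roomier +x side.
- tab (a point): Middle of the basket's white tab, at (-23, 0, 129) mm in the basket's frame. The tab stands up above the plate: 12 mm thick (x), 50 mm wide (y), z from 104 to 154 mm. Grip it from above, fingers closing along x, clear of the lip's bridge.
- amber_bottle: Loose bystander: amber reagent bottle, 68 mm wide, 150 mm high. Origin: centre of its underside.
- white_bottle: Loose bystander: white bottle with a red cap, 60 mm wide, 160 mm high. Origin: centre of its underside.
- beaker: Loose bystander: glass beaker, 76 mm wide, 95 mm high. Origin: centre of its underside.
- jar: Loose bystander: low clear jar with a blue cap, 64 mm wide, 60 mm high, between robot and tank. Origin: centre of its underside.
- cup: Loose bystander: small clear sample cup with a red cap, 44 mm wide, 45 mm high, on the steel tray beside the basket. Origin: centre of its underside.

How it is judged:
On the way, in this order (a step that is already met when the one before it is completed fails the run):
1. The lid is brought down to the sloped board in the hand: while gripped, its middle is within 15 mm above the board and it lies within 0.2 rad of the slope (angle between the z axis of lid and the z axis of drain_board, either way round below 0.2 rad and z of lid in the frame of drain_board between -0.009 and 0.015 m and x of lid in the frame of drain_board between -0.06 and 0.06 m and y of lid in the frame of drain_board between -0.06 and 0.06 m and contact force between the fingers and lid above 1 N), for 0.05 s.
2. The lid lies flat on the sloped board, its lower edge against the cleat (within 8 mm), and is let go (angle between the z axis of lid and the z axis of drain_board, either way round below 0.08 rad and angle between the y axis of lid and the y axis of drain_board, either way round below 0.15 rad and z of lid in the frame of drain_board between -0.007 and 0.007 m and x of lid in the frame of drain_board between -0.015 and 0.005 m and y of lid in the frame of drain_board between -0.05 and 0.05 m and contact force between the fingers and lid below 0.2 N), for 0.2 s.
3. The basket's lip is seated over the yellow partition, square and upright, while still held (x of lip_gap in the frame of tank between -0.056 and -0.014 m and y of lip_gap in the frame of tank between -0.05 and 0.05 m and z of lip_gap in the frame of tank between 0.124 and 0.132 m and contact force between basket and tank above 0.4 N and angle between basket's own z axis and vertical below 0.12 rad and angle between the y axis of basket and the y axis of tank, either way round below 0.1 rad and contact force between the fingers and basket above 1 N), for 0.1 s.
At the end, for the whole second after the job is handed in: Basket at rest on the yellow partition, its weight on it: lip seated to 4 mm, in the partition's range, within 50 mm of its middle; upright to 0.12 rad, square to 0.1. Lid at rest flat on the board (0.08 rad, 7 mm), within 8 mm of the cleat, square to 0.15 rad, within 50 mm of mid-board (x of lip_gap in the frame of tank between -0.056 and -0.014 m and y of lip_gap in the frame of tank between -0.05 and 0.05 m and z of lip_gap in the frame of tank between 0.124 and 0.132 m and contact force between basket and tank above 0.4 N and angle between basket's own z axis and vertical below 0.12 rad and angle between the y axis of basket and the y axis of tank, either way round below 0.1 rad and angle between the z axis of lid and the z axis of drain_board, either way round below 0.08 rad and angle between the y axis of lid and the y axis of drain_board, either way round below 0.15 rad and z of lid in the frame of drain_board between -0.007 and 0.007 m and x of lid in the frame of drain_board between -0.015 and 0.005 m and y of lid in the frame of drain_board between -0.05 and 0.05 m and linear speed of each of basket, lid below 0.02 m/s); the robot touches nothing.
It fails at once if A bystander is shifted by more than 30 mm (distance of any of amber_bottle, white_bottle, beaker, jar, cup from where it was at the start of the episode above 0.03 m).
It fails at once if A bystander is tipped over (angle between any of amber_bottle, white_bottle, beaker, jar, cup's own z axis and vertical above 0.5 rad).
It also fails if it takes over 61 s, if anything falls off the work surface, if the arm or the gripper's body presses on something with over 40 N, if the wrist force passes 120 N, or if a joint passes its speed limit or range.

## Working session

There is one attempt and no reset: what is moved stays moved. The work goes in short steps, Python scripts to look and compute and a tool call to move; the robot and the scene stay as the last step left them, time stands still between calls to the robot, and variables do not carry over. Pictures are saved under pics/ and viewed, at most 10 in all, crops included, and the job is handed in when it is done.

Besides the shell and the picture viewer there is one more tool, called after "Emit:" as name(argument=value, ...), one argument or row to a line, values as JSON. apply_moves: Moves the arm, as the interface text tells. Its arguments: {"type":"object","properties":{"moves":{"type":"array","items":{"type":"array"}},"grip_force":{"type":"number"}},"required":["moves"]}

```bash
mkdir -p pics
python3 - <<'E'
from rig import get_obs, imaging, r
import cv2,numpy as np
o=get_obs()
print({k:np.round(v,3) for k,v in o.items()}, r.grip_depth)
for n in("scene","top"):
    d=imaging.get_image(n); np.savez(f"pics/{n}0.npz",**d)
    cv2.imwrite(f"pics/{n}0.png",cv2.resize(d["img"][:,:,::-1],(800,500),interpolation=cv2.INTER_CUBIC))
    R=cv2.Rodrigues(np.array(d["rvec"],float))[0]; print(n,(-R.T@np.array(d["tvec"]).ravel()).round(3),d["mtx"].round(1).tolist())
E
```

```text
{'time': np.float64(0.0), 'joints': array([ 1.146,  0.418, -0.01 ,  1.614,  0.005,  1.111, -0.053]), 'qvel': array([-0.001,  0.   ,  0.001,  0.001, -0.001, -0.   ,  0.   ]), 'effort': array([-1.0000e-03, -8.6444e+01,  6.7800e-01, -4.3491e+01,  1.9000e-02,
        7.0000e-03, -0.0000e+00]), 'tcp_pos': array([ 0.233, -0.579,  0.231]), 'ee_rot': array([-3.14 ,  0.   ,  0.383]), 'contact_force': array([0.189, 0.47 , 0.057]), 'ft_torque': array([-0.001,  0.018, -0.038]), 'grasp_force': np.float64(0.0), 'grip_width': np.float64(0.085)} 0.0187
scene [1.18  0.223 1.169] [[441.8, 0.0, 331.7], [0.0, 441.8, 198.7], [0.0, 0.0, 1.0]]
top [0.457 0.024 1.176] [[438.7, 0.0, 319.4], [0.0, 438.7, 200.0], [0.0, 0.0, 1.0]]
```

View pics/scene0.png

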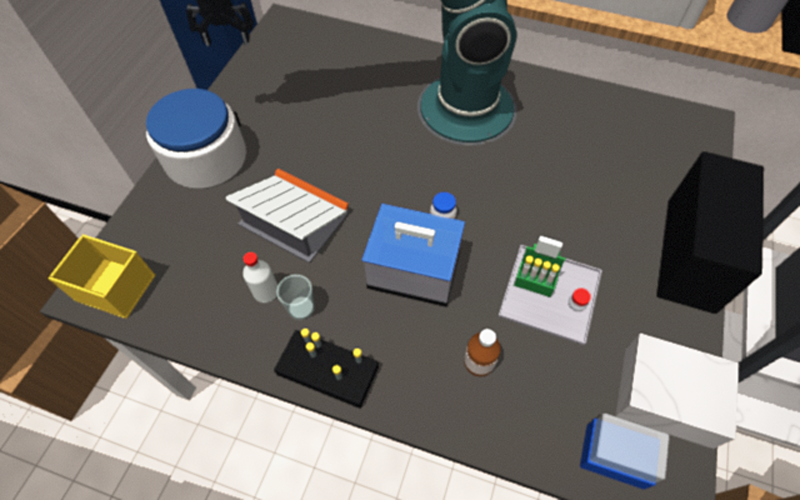

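View pics/top0.png

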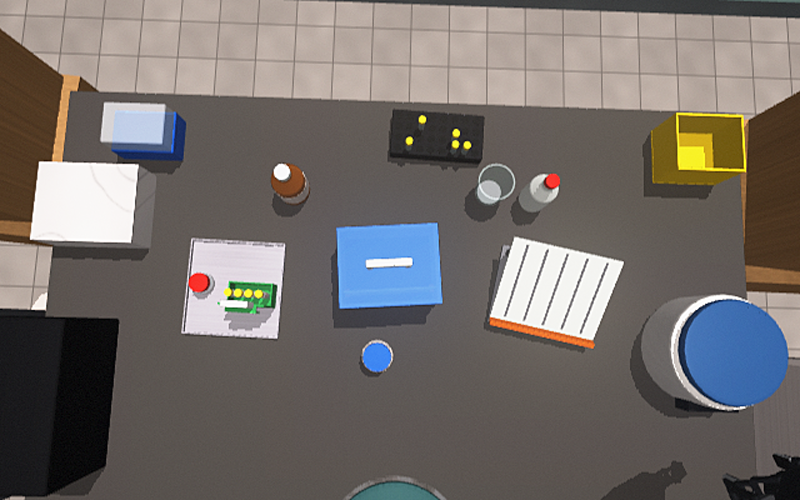

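Run:
```python
import cv2,numpy as np
t=np.load("pics/top0.npz")["img"][:,:,::-1]; s=np.load("pics/scene0.npz")["img"][:,:,::-1]
def c(im,x,y,k): return cv2.resize(im[y:y+300//k,x:x+400//k],(400//k*k,300//k*k),interpolation=cv2.INTER_CUBIC)
m=np.zeros((600,800,3),np.uint8)
for (i,j),a in {(0,0):(t,262,175,4),(0,1):(t,146,185,4),(1,0):(t,380,185,3),(1,1):(s,395,180,4)}.items():
    p=c(*a); m[i*300:i*300+p.shape[0],j*400:j*400+p.shape[1]]=p
cv2.imwrite("pics/m1.png",m)
```

```text
(no output)
```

View pics/m1.png

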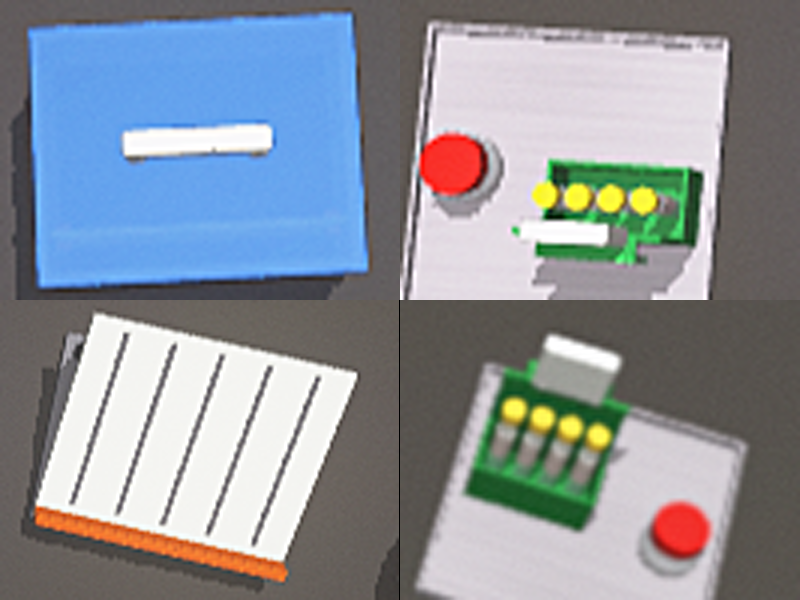

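```bash
cat > h.py <<'E'
import cv2,numpy as np
from scipy.optimize import least_squares
from scipy.spatial.transform import Rotation as Ro
def proj(cam,P):
    return cv2.projectPoints(np.array(P,float).reshape(-1,1,3),np.array(cam["rvec"],float),np.array(cam["tvec"],float),np.array(cam["mtx"],float),None)[0][:,0]
def fit(obs,z,x0,tilt=0,dirs=()):
    # obs: list of (cam,local pts,pixels); p=(x,y,yaw)
    def W(p,L): return Ro.from_euler('ZY',[p[2],-tilt]).apply(np.array(L,float))+[p[0],p[1],z]
    f=lambda p: np.concatenate([(proj(c,W(p,L))-px).ravel() for c,L,px in obs])
    s=least_squares(f,x0,loss='soft_l1'); return s.x,f(s.x).reshape(-1,2)
def load(n): return dict(np.load(f"pics/{n}.npz"))
E
python3 - <<'E'
from h import *
t=load("top0");s=load("scene0")
A=lambda l,ox,oy,k,u0,v0:np.array([(ox+(u-u0)/k,oy+(v-v0)/k) for u,v in l])
lid=A([(30,30),(352,14),(367,268),(41,287)],262,175,4,0,0)
bar=A([(122,131),(272,125),(272,151),(123,157)],262,175,4,0,0)
a,b=.078,.098
p,e=fit([(t,[(a,b,.006),(a,-b,.006),(-a,-b,.006),(-a,b,.006)],lid)],.13,[.5,0,0]);print("lid",p.round(4),e.round(1).tolist())
p,e=fit([(t,[(.007,.043,.054),(.007,-.043,.054),(-.007,-.043,.054),(-.007,.043,.054)],bar)],.13,[.5,0,0]);print("bar",p.round(4),e.round(1).tolist())
bd=A([(95,314),(357,374),(40,507),(288,560),(35,523),(283,578)],380,185,3,0,300)
L=[(.095,.11,0),(.095,-.11,0),(-.085,.11,.018),(-.085,-.11,.018),(-.095,.11,.018),(-.095,-.11,.018)]
p,e=fit([(t,L,bd)],.07,[.5,-.3,0],np.pi/6);print("board",p.round(4),e.round(1).tolist())
tt=A([(523,221),(608,223),(608,244),(520,243)],146,185,4,400,0)
ts=A([(547,334),(621,353),(616,372),(542,350)],395,180,4,400,300)
L=[(-.017,.025,.154),(-.017,-.025,.154),(-.029,-.025,.154),(-.029,.025,.154)]
Ls=[(-.029,-.025,.154),(-.029,.025,.154),(-.017,.025,.154),(-.017,-.025,.154)]
for ob in ([(t,L,tt)],[(s,Ls,ts)],[(t,L,tt),(s,Ls,ts)]):
    p,e=fit(ob,.003,[.45,.3,0]);print("bask",p.round(4),e.round(1).tolist())
R=cv2.Rodrigues(t["rvec"])[0];C=-R.T@t["tvec"].ravel()
def ray(px,z):
    d=R.T@np.linalg.inv(t["mtx"])@np.array([*px,1]);return C+d*(z-C[2])/d[2]
c=A([(546,195),(578,198),(611,199),(643,201)],146,185,4,400,0)
q=np.array([ray(x,.099) for x in c]);print("caps",q.round(4).tolist())
for n,px,z in [("jar",(377,356),.06),("cup",(199,282),.048),("beaker",(496,180),.095),("white",(551,181),.16),("amber",(281,172),.15)]: print(n,ray(np.array(px)*.8,z).round(3))
E
```

```text
lid [0.5642 0.0256 0.0837] [[-0.5, -0.6], [0.4, -0.7], [0.9, 0.7], [-0.6, 0.5]]
bar [0.5635 0.026  0.0701] [[-0.2, 0.2], [0.1, 0.2], [0.4, -0.2], [-0.2, -0.2]]
board [ 0.5283 -0.3096 -0.1943] [[-0.2, -0.6], [0.3, -0.7], [-0.9, 1.3], [0.2, 2.7], [-0.2, -0.7], [0.6, -0.0]]
bask [0.5045 0.3092 0.0104] [[-0.3, 0.1], [0.2, 0.0], [-0.0, 0.0], [0.1, -0.1]]
bask [0.5071 0.313  0.0039] [[-0.0, 0.2], [-0.4, 0.6], [0.1, -0.6], [0.3, -0.2]]
bask [0.5053 0.3109 0.0109] [[-1.1, -0.2], [-0.5, -0.3], [-0.8, -0.3], [-0.6, -0.5], [-0.7, -0.5], [-1.0, -0.3], [-0.6, -1.4], [-0.4, -0.9]]
caps [[0.5055, 0.3381, 0.099], [0.5042, 0.3186, 0.099], [0.5042, 0.2986, 0.099], [0.5035, 0.2791, 0.099]]
jar [0.389 0.045 0.06 ]
cup [0.527 0.414 0.048]
beaker [ 0.748 -0.185  0.095]
white [ 0.732 -0.278  0.16 ]
amber [0.736 0.238 0.15 ]
```

```bash
cat >> h.py <<'E'
def plan(pts,n=5,dp=36,dr=6.5,start=None):
    """pts: list of (pos,R). prints calls: shift mm, rotvec, rows"""
    from rig import get_obs
    if start is None:
        o=get_obs(); start=(np.array(o["tcp_pos"]),Ro.from_euler('xyz',o["ee_rot"]))
    p,Rc=start
    for q,Rq in pts:
        q=np.array(q); rv=(Rc.inv()*Rq).as_rotvec(); D=np.linalg.norm(q-p)*1000; A=np.degrees(np.linalg.norm(rv))
        rows=max(1,int(np.ceil(max(D/dp,A/dr)))); k=int(np.ceil(rows/n)); p0,R0=p,Rc
        for i in range(k):
            f=(i+1)/k; pn=p0+(q-p0)*f; Rn=R0*Ro.from_rotvec(rv*f)
            print((Rc.inv().apply(pn-p)*1000).round(1).tolist(),(Rc.inv()*Rn).as_rotvec().round(3).tolist(),"rows",int(np.ceil(rows/k)),"-> ",pn.round(3))
            p,Rc=pn,Rn
    return p,Rc
def down(yaw): return Ro.from_euler('xyz',[np.pi,0,yaw])
E
python3 - <<'E'
from h import *
plan([((.563,.026,.30),down(1.647)),((.563,.026,.152),down(1.647))])
E
```

```text
[133.0, -109.6, -17.2] [-0.0, -0.0, -0.316] rows 5 ->  [ 0.316 -0.428  0.248]
[160.5, -62.9, -17.3] [-0.0, -0.0, -0.316] rows 5 ->  [ 0.398 -0.277  0.265]
[172.1, -9.9, -17.3] [-0.0, -0.0, -0.316] rows 5 ->  [ 0.481 -0.125  0.283]
[166.6, 44.1, -17.3] [-0.0, -0.0, -0.316] rows 5 ->  [0.563 0.026 0.3  ]
[-0.0, -0.0, 148.0] [0.0, -0.0, -0.0] rows 5 ->  [0.563 0.026 0.152]
```

Emit:
apply_moves(
  moves=[
    [[133,-110,-17],[0,0,-0.316],1],
    [[133,-110,-17],[0,0,-0.316],1],
    [[133,-110,-17],[0,0,-0.316],1],
    [[133,-110,-17],[0,0,-0.316],1],
    [[133,-110,-17],[0,0,-0.316],1],
  ],
)

```text
time: 0.52
tcp_pos: [0.3195, -0.4225, 0.249]
ee_rot: [3.142, -0.002, 0.706]
contact_force: [0.8, 0.5, 1.1]
grip_width: 0.0851
grasp_force: 0.0
```

Emit:
apply_moves(
  moves=[
    [[160,-63,-17],[0,0,-0.316],1],
    [[160,-63,-17],[0,0,-0.316],1],
    [[160,-63,-17],[0,0,-0.316],1],
    [[160,-63,-17],[0,0,-0.316],1],
    [[160,-63,-17],[0,0,-0.316],1],
  ],
)

```text
time: 0.93
tcp_pos: [0.4008, -0.271, 0.2661]
ee_rot: [3.141, -0.001, 1.022]
contact_force: [0.3, 0.3, 0.1]
grip_width: 0.0855
grasp_force: 0.0
```

Emit:
apply_moves(
  moves=[
    [[172,-10,-17],[0,0,-0.316],1],
    [[172,-10,-17],[0,0,-0.316],1],
    [[172,-10,-17],[0,0,-0.316],1],
    [[172,-10,-17],[0,0,-0.316],1],
    [[172,-10,-17],[0,0,-0.316],1],
  ],
)

```text
time: 1.35
tcp_pos: [0.4825, -0.1192, 0.2831]
ee_rot: [3.14, -0.002, 1.338]
contact_force: [-0.7, 1.5, -0.0]
grip_width: 0.0857
grasp_force: 0.0
```

Emit:
apply_moves(
  moves=[
    [[167,44,-17],[0,0,-0.316],1],
    [[167,44,-17],[0,0,-0.316],1],
    [[167,44,-17],[0,0,-0.316],1],
    [[167,44,-17],[0,0,-0.316],1],
    [[167,44,-17],[0,0,-0.316],1],
  ],
)

```text
time: 1.77
tcp_pos: [0.564, 0.0328, 0.2997]
ee_rot: [3.141, -0.003, 1.653]
contact_force: [-0.1, 1.2, 0.5]
grip_width: 0.0853
grasp_force: 0.0
```

Run:
```python
from h import *
plan([((.563,.026,.152),down(1.647))])
```

```text
[-7.2, -1.7, 147.6] [0.001, -0.003, 0.006] rows 5 ->  [0.563 0.026 0.152]
```

Emit:
apply_moves(
  moves=[
    [[-7,-1,35],[0,0,0],1],
    [[-7,-1,70],[0,0,0],1],
    [[-7,-1,105],[0,0,0],1],
    [[-7,-1,135],[0,0,0],1],
    [[-7,-1,147],[0,0,0],1],
  ],
)

```text
time: 2.18
tcp_pos: [0.56, 0.0188, 0.1483]
ee_rot: [-3.136, -0.001, 1.646]
contact_force: [-0.6, 0.7, -0.6]
grip_width: 0.0855
grasp_force: 0.0
```

Emit:
apply_moves(
  moves=[
    [[0,0,0],[0,0,0],0],
    [[0,0,0],[0,0,0],0],
    [[0,0,0],[0,0,0],0],
    [[0,0,0],[0,0,0],0],
    [[0,0,0],[0,0,0],0],
  ],
  grip_force=80,
)

```text
time: 2.6
tcp_pos: [0.5626, 0.0191, 0.1537]
ee_rot: [3.14, 0.0, 1.647]
contact_force: [0.1, -0.9, 0.3]
grip_width: 0.0256
grasp_force: 0.0
```

Emit:
apply_moves(
  moves=[
    [[0,0,0],[0,0,0],0],
    [[0,0,0],[0,0,0],0],
    [[0,0,0],[0,0,0],0],
    [[0,0,0],[0,0,0],0],
    [[0,0,0],[0,0,0],0],
  ],
)

```text
time: 3.02
tcp_pos: [0.5627, 0.0192, 0.1536]
ee_rot: [3.14, 0.0, 1.646]
contact_force: [-1.9, -1.2, 11.3]
grip_width: 0.013
grasp_force: 79.0
```

```bash
cat >> h.py <<'E'
from math import pi
Rtl=Ro.from_euler('xyz',[pi,0,pi/2]) # tool in lid frame
tl=np.array([0,-.0068,.0237])
def lidpose(bp,xyz):
    Rb=Ro.from_euler('ZY',[bp[2],-pi/6]); o=np.array([bp[0],bp[1],.07])+Rb.apply(xyz)
    return o+Rb.apply(tl), Rb*Rtl
E
python3 - <<'E'
from h import *
t=load("top0");A=lambda l,ox,oy,k,u0,v0:np.array([(ox+(u-u0)/k,oy+(v-v0)/k) for u,v in l])
bd=A([(95,314),(357,374),(40,507),(285,560),(35,523),(283,578)],380,185,3,0,300)
L=[(.095,.11,0),(.095,-.11,0),(-.085,.11,0),(-.085,-.11,0),(-.095,.11,.018),(-.095,-.11,.018)]
p,e=fit([(t,L,bd)],.07,[.5,-.3,0],np.pi/6);print("board",p.round(4),e.round(1).tolist())
np.save("board.npy",p)
print(plan([((.563,.019,.30),down(1.646)),lidpose(p,(.003,0,.08)),lidpose(p,(.003,0,.02))]))
E
```

```text
board [ 0.5263 -0.31   -0.1901] [[-0.2, 0.3], [0.4, -0.1], [-1.1, -1.1], [-0.1, -0.3], [0.0, 0.3], [0.9, 0.6]]
[-0.2, 0.6, -146.4] [0.002, 0.0, 0.0] rows 5 ->  [0.563 0.019 0.3  ]
[-106.3, -36.9, 46.2] [-0.173, -0.023, 0.086] rows 4 ->  [ 0.534 -0.09   0.254]
[-108.4, -35.3, 42.4] [-0.173, -0.023, 0.086] rows 4 ->  [ 0.505 -0.199  0.208]
[-110.4, -32.9, 39.0] [-0.173, -0.023, 0.086] rows 4 ->  [ 0.477 -0.307  0.161]
[-0.0, -0.0, 60.0] [0.0, -0.0, -0.0] rows 2 ->  [ 0.506 -0.313  0.109]
(array([ 0.50608562, -0.31302026,  0.10934531]), Rotation.from_matrix(array([[ 1.88954739e-01,  8.50424647e-01,  4.90992899e-01],
                            [ 9.81985798e-01, -1.63639604e-01, -9.44773694e-02],
                            [-1.11022302e-16,  5.00000000e-01, -8.66025404e-01]])))
```

Emit:
apply_moves(
  moves=[
    [[0,0,-15],[0,0,0],0],
    [[0,0,-45],[0,0,0],0],
    [[0,0,-80],[0,0,0],0],
    [[0,0,-115],[0,0,0],0],
    [[0,0,-146],[0,0,0],0],
  ],
)

```text
time: 3.43
tcp_pos: [0.5617, 0.0194, 0.3007]
ee_rot: [3.141, 0.0, 1.647]
contact_force: [-0.2, 1.1, -2.7]
grip_width: 0.0129
grasp_force: 78.5
```

Emit:
apply_moves(
  moves=[
    [[-15,-5,6],[-0.02,-0.003,0.01],0],
    [[-35,-12,15],[-0.055,-0.007,0.028],0],
    [[-58,-20,25],[-0.09,-0.012,0.045],0],
    [[-82,-28,35],[-0.13,-0.018,0.065],0],
    [[-106,-37,46],[-0.173,-0.023,0.086],0],
  ],
)

```text
time: 3.85
tcp_pos: [0.5327, -0.0903, 0.2523]
ee_rot: [2.965, 0.016, 1.559]
contact_force: [0.3, -0.3, -3.3]
grip_width: 0.0127
grasp_force: 78.6
```

Emit:
apply_moves(
  moves=[
    [[-22,-7,8],[-0.035,-0.005,0.017],0],
    [[-43,-14,17],[-0.07,-0.009,0.034],0],
    [[-65,-21,25],[-0.104,-0.014,0.052],0],
    [[-87,-28,34],[-0.138,-0.018,0.069],0],
    [[-108,-35,42],[-0.173,-0.023,0.086],0],
  ],
)

```text
time: 4.27
tcp_pos: [0.504, -0.1989, 0.2064]
ee_rot: [2.792, 0.016, 1.469]
contact_force: [0.8, 0.5, -3.1]
grip_width: 0.0128
grasp_force: 78.6
```

Emit:
apply_moves(
  moves=[
    [[-24,-7,8],[-0.035,-0.005,0.017],0],
    [[-48,-14,17],[-0.07,-0.009,0.034],0],
    [[-72,-21,25],[-0.104,-0.014,0.052],0],
    [[-94,-28,34],[-0.138,-0.018,0.069],0],
    [[-110,-33,39],[-0.173,-0.023,0.086],0],
  ],
)

```text
time: 4.68
tcp_pos: [0.4749, -0.3079, 0.1597]
ee_rot: [2.619, 0.001, 1.38]
contact_force: [0.5, 1.2, -3.5]
grip_width: 0.0129
grasp_force: 78.7
```

Emit:
apply_moves(
  moves=[
    [[0,0,0],[0,0,0],0],
    [[0,0,0],[0,0,0],0],
    [[0,0,0],[0,0,0],0],
  ],
)

```text
time: 4.93
tcp_pos: [0.4761, -0.3057, 0.1607]
ee_rot: [2.62, 0.0, 1.383]
contact_force: [-0.2, -0.8, -2.7]
grip_width: 0.0128
grasp_force: 78.7
```

Run:
```python
from h import *
from rig import imaging
p=np.load("board.npy")
plan([lidpose(p,(.003,0,.02))])
m=np.zeros((600,800,3),np.uint8)
for i,(n,x,y) in enumerate([("top",370,160),("scene",170,110)]):
    d=imaging.get_image(n); np.savez(f"pics/{n}1.npz",**d)
    m[:, 400*i:400*i+400]=cv2.resize(d["img"][y:y+200,x:x+133,::-1],(400,600),interpolation=cv2.INTER_CUBIC)
cv2.imwrite("pics/m2.png",m)
```

```text
[-1.6, 1.1, 59.8] [-0.002, -0.001, 0.002] rows 2 ->  [ 0.506 -0.313  0.109]
```

View pics/m2.png

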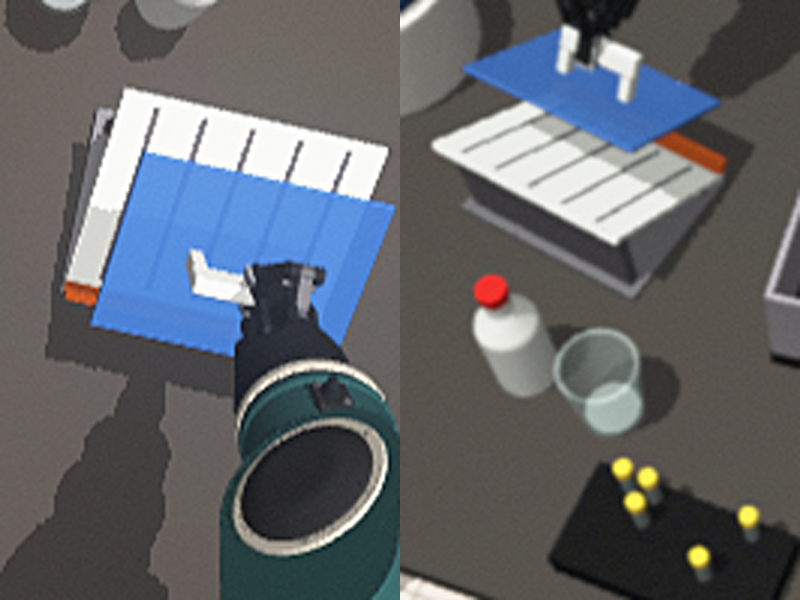

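Run:
```python
from h import *
t=load("top1");s=load("scene1");b=np.load("board.npy")
k=400/133
Pt=np.array([(370+u/k,160+v/3) for u,v in [(148,153),(395,205),(92,325)]])
Ps=np.array([(170+(u-400)/k,110+v/3) for u,v in [(720,101),(632,150),(463,69)]])
# lid corners top face: far+y, far-y, near+y ; scene: right = +y far? determine by order
a,c=.078,.098
Rb=Ro.from_euler('ZY',[b[2],-pi/6])
C=lambda L,q:Rb.apply(np.array(L)+q)+[b[0],b[1],.07]
Lt=[(a,c,.006),(a,-c,.006),(-a,c,.006)]
Ls=[(-a,c,.006),(a,c,.006),(a,-c,.006)]
f=lambda q:np.r_[proj(t,C(Lt,q))-Pt,proj(s,C(Ls,q))-Ps].ravel()
print("pred",f(np.array([.003,0,.08])).reshape(-1,2).round(1).tolist())
r=least_squares(f,[.003,0,.08],loss='soft_l1');print(r.x.round(4),r.fun.reshape(-1,2).round(1).tolist())
```

```text
pred [[-0.5, -1.0], [1.6, 0.3], [-0.2, -0.7], [-1.4, -0.6], [-2.1, -1.0], [-2.4, -2.0]]
[-0.0018  0.0006  0.0751] [[-1.6, -0.1], [-0.1, 1.2], [-1.1, -0.1], [-0.7, 0.4], [-1.2, 0.1], [-1.3, -0.8]]
```

Emit:
apply_moves(
  moves=[
    [[0,4,15],[0,0,0],0],
    [[0,4,35],[0,0,0],0],
    [[0,4,52],[0,0,0],0],
    [[0,4,60],[0,0,0],0],
    [[0,4,60],[0,0,0],0],
  ],
)

```text
time: 5.45
tcp_pos: [0.5099, -0.3109, 0.1098]
ee_rot: [2.62, -0.0, 1.386]
contact_force: [-0.2, 0.7, -3.0]
grip_width: 0.0129
grasp_force: 78.7
```

Emit:
apply_moves(
  moves=[
    [[0,0,4],[0,0,0],0],
    [[0,0,8],[0,0,0],0],
    [[0,0,11],[0,0,0],0],
    [[0,0,11],[0,0,0],0],
  ],
)

```text
time: 5.78
tcp_pos: [0.5153, -0.312, 0.1009]
ee_rot: [2.619, 0.0, 1.386]
contact_force: [0.6, 0.2, -2.5]
grip_width: 0.0127
grasp_force: 78.7
```

Emit:
apply_moves(
  moves=[
    [[0,0,2],[0,0,0],0],
    [[0,0,4],[0,0,0],0],
    [[0,0,4],[0,0,0],0],
  ],
)

```text
time: 6.03
tcp_pos: [0.5168, -0.3129, 0.0976]
ee_rot: [2.619, 0.0, 1.384]
contact_force: [-0.4, -0.1, -3.2]
grip_width: 0.0126
grasp_force: 78.7
```

Emit:
apply_moves(
  moves=[
    [[0,0,1.5],[0,0,0],0],
    [[0,0,3],[0,0,0],0],
    [[0,0,3],[0,0,0],0],
  ],
)

```text
time: 6.28
tcp_pos: [0.5177, -0.3139, 0.0947]
ee_rot: [2.62, 0.0, 1.383]
contact_force: [0.1, -0.5, -3.7]
grip_width: 0.0128
grasp_force: 78.7
```

Emit:
apply_moves(
  moves=[
    [[0,-3,0],[0,0,0],0],
    [[0,-6,0],[0,0,0],0],
    [[0,-6,0],[0,0,0],0],
  ],
)

```text
time: 6.53
tcp_pos: [0.5119, -0.3129, 0.0914]
ee_rot: [2.62, -0.0, 1.383]
contact_force: [-0.1, 0.4, -2.7]
grip_width: 0.0129
grasp_force: 78.7
```

Emit:
apply_moves(
  moves=[
    [[0,0,1],[0,0,0],0],
    [[0,0,2],[0,0,0],0],
    [[0,0,2],[0,0,0],0],
  ],
)

```text
time: 6.78
tcp_pos: [0.5134, -0.3133, 0.0904]
ee_rot: [2.619, 0.0, 1.383]
contact_force: [-9.5, 4.6, 11.7]
grip_width: 0.0133
grasp_force: 81.3
```

Emit:
apply_moves(
  moves=[
    [[0,0,1],[0,0,0],0],
    [[0,0,2],[0,0,0],0],
    [[0,0,2],[0,0,0],0],
  ],
)

```text
time: 7.03
tcp_pos: [0.5135, -0.3133, 0.0903]
ee_rot: [2.618, -0.0, 1.383]
contact_force: [-52.9, 23.3, 70.1]
grip_width: 0.0126
grasp_force: 92.5
```

```bash
cat >> h.py <<'E'
def lidat(bp):
    from rig import get_obs
    o=get_obs(); Rt=Ro.from_euler('xyz',o["ee_rot"]); Rl=Rt*Rtl.inv(); og=np.array(o["tcp_pos"])-Rl.apply(tl)
    Rb=Ro.from_euler('ZY',[bp[2],-pi/6]); print("lid in board",Rb.inv().apply(og-[bp[0],bp[1],.07]).round(4),(Rb.inv()*Rl).as_rotvec().round(3),o["contact_force"])
E
python3 -c "
from h import *
lidat(np.load('board.npy'))"
```

```text
lid in board [-0.0002  0.0011 -0.0002] [ 0.001 -0.     0.002] [-52.86126607  23.32301833  70.1007073 ]
```

Emit:
apply_moves(
  moves=[
    [[0,0,-1.5],[0,0,0],0],
    [[0,0,-2.5],[0,0,0],0],
    [[0,0,-2.5],[0,0,0],0],
  ],
)

```text
time: 7.28
tcp_pos: [0.5134, -0.3133, 0.0907]
ee_rot: [2.619, 0.0, 1.383]
contact_force: [-1.3, 0.7, -1.7]
grip_width: 0.0128
grasp_force: 79.1
```

Emit:
apply_moves(
  moves=[
    [[0,-2,0],[0,0,0],0],
    [[0,-4,0],[0,0,0],0],
    [[0,-4,0],[0,0,0],0],
  ],
)

```text
time: 7.53
tcp_pos: [0.5095, -0.3126, 0.0882]
ee_rot: [2.62, 0.0, 1.383]
contact_force: [-1.8, 1.4, 1.5]
grip_width: 0.0128
grasp_force: 79.4
```

Emit:
apply_moves(
  moves=[
    [[0,-1,0],[0,0,0],0],
    [[0,-2,0],[0,0,0],0],
    [[0,-2,0],[0,0,0],0],
  ],
)

```text
time: 7.78
tcp_pos: [0.508, -0.3123, 0.0873]
ee_rot: [2.62, 0.0, 1.382]
contact_force: [-0.4, -1.2, -0.6]
grip_width: 0.0132
grasp_force: 79.1
```

Emit:
apply_moves(
  moves=[
    [[0,-1,0],[0,0,0],0],
    [[0,-1,0],[0,0,0],0],
  ],
)

```text
time: 7.95
tcp_pos: [0.5074, -0.3124, 0.0871]
ee_rot: [2.619, 0.0, 1.382]
contact_force: [4.1, -3.1, -1.2]
grip_width: 0.0128
grasp_force: 78.7
```

Emit:
apply_moves(
  moves=[
    [[0,-1,0],[0,0,0],0],
    [[0,-1,0],[0,0,0],0],
  ],
)

```text
time: 8.12
tcp_pos: [0.5072, -0.3125, 0.0871]
ee_rot: [2.618, 0.001, 1.382]
contact_force: [6.5, -3.7, 0.4]
grip_width: 0.0128
grasp_force: 79.0
```

```bash
python3 -c "
from h import *
lidat(np.load('board.npy'))"
```

```text
lid in board [-0.0073  0.0007  0.0003] [ 0.    -0.     0.001] [ 6.51609096 -3.74245372  0.43588118]
```

Emit:
apply_moves(
  moves=[
    [[0,0,0],[0,0,0],0.5],
    [[0,0,0],[0,0,0],0.5],
    [[0,0,0],[0,0,0],0.5],
    [[0,0,0],[0,0,0],0.5],
    [[0,0,0],[0,0,0],0.5],
  ],
)

```text
time: 8.53
tcp_pos: [0.5062, -0.3117, 0.0863]
ee_rot: [2.62, -0.0, 1.383]
contact_force: [-0.3, 0.1, 0.6]
grip_width: 0.0425
grasp_force: 0.0
```

Emit:
apply_moves(
  moves=[
    [[0,0,-10],[0,0,0],0.6],
    [[0,0,-40],[0,0,0],0.6],
    [[0,0,-80],[0,0,0],0.6],
    [[0,0,-115],[0,0,0],0.6],
    [[0,0,-120],[0,0,0],0.6],
  ],
)

```text
time: 8.95
tcp_pos: [0.4463, -0.3016, 0.1948]
ee_rot: [2.616, 0.002, 1.381]
contact_force: [1.5, -1.3, 2.1]
grip_width: 0.0515
grasp_force: 0.0
```

Run:
```python
from h import *
plan([((.42,-.05,.33),down(1.5)),((.4815,.31,.28),down(1.56))],dp=38)
```

```text
[120.9, 2.4, -77.0] [0.263, 0.016, -0.058] rows 4 ->  [ 0.433 -0.176  0.262]
[122.4, -10.5, -73.9] [0.263, 0.016, -0.058] rows 4 ->  [ 0.42 -0.05  0.33]
[181.7, 17.9, 25.0] [-0.0, 0.0, -0.03] rows 5 ->  [0.451 0.13  0.305]
[181.1, 23.4, 25.0] [-0.0, 0.0, -0.03] rows 5 ->  [0.482 0.31  0.28 ]
```

Emit:
apply_moves(
  moves=[
    [[121,2,-77],[0.263,0.016,-0.058],0.6],
    [[121,2,-77],[0.263,0.016,-0.058],0.6],
    [[121,2,-77],[0.263,0.016,-0.058],0.6],
    [[121,2,-77],[0.263,0.016,-0.058],0.6],
    [[121,2,-77],[0.263,0.016,-0.058],0.6],
  ],
)

```text
time: 9.37
tcp_pos: [0.4346, -0.1744, 0.2588]
ee_rot: [2.887, 0.011, 1.442]
contact_force: [0.3, 1.1, 0.5]
grip_width: 0.0515
grasp_force: 0.0
```

Emit:
apply_moves(
  moves=[
    [[122,-10,-74],[0.263,0.016,-0.058],0.6],
    [[122,-10,-74],[0.263,0.016,-0.058],0.6],
    [[122,-10,-74],[0.263,0.016,-0.058],0.6],
    [[122,-10,-74],[0.263,0.016,-0.058],0.6],
    [[122,-10,-74],[0.263,0.016,-0.058],0.6],
  ],
)

```text
time: 9.78
tcp_pos: [0.4223, -0.0459, 0.328]
ee_rot: [-3.139, -0.002, 1.507]
contact_force: [0.2, 0.7, -0.6]
grip_width: 0.0512
grasp_force: 0.0
```

Emit:
apply_moves(
  moves=[
    [[182,18,25],[0,0,-0.03],0.6],
    [[182,18,25],[0,0,-0.03],0.6],
    [[182,18,25],[0,0,-0.03],0.6],
    [[182,18,25],[0,0,-0.03],0.6],
    [[182,18,25],[0,0,-0.03],0.6],
  ],
)

```text
time: 10.2
tcp_pos: [0.4515, 0.1351, 0.3003]
ee_rot: [-3.136, -0.002, 1.536]
contact_force: [-0.8, -0.2, 0.2]
grip_width: 0.0511
grasp_force: 0.0
```

Emit:
apply_moves(
  moves=[
    [[170,22,25],[0,0,-0.03],0.6],
    [[170,22,25],[0,0,-0.03],0.6],
    [[170,22,25],[0,0,-0.03],0.6],
    [[170,22,25],[0,0,-0.03],0.6],
    [[170,22,25],[0,0,-0.03],0.6],
  ],
)

```text
time: 10.62
tcp_pos: [0.4792, 0.3056, 0.2745]
ee_rot: [-3.134, -0.003, 1.567]
contact_force: [-1.3, 0.1, 0.3]
grip_width: 0.0514
grasp_force: 0.0
```

Run:
```python
from h import *
from rig import imaging
plan([((.4815,.31,.22),down(1.56))])
m=np.zeros((600,800,3),np.uint8)
for i,(n,x,y,w) in enumerate([("top",258,165,100),("scene",280,150,100)]):
    d=imaging.get_image(n); np.savez(f"pics/{n}2.npz",**d)
    m[:400, 400*i:400*i+400]=cv2.resize(d["img"][y:y+100,x:x+100,::-1],(400,400),interpolation=cv2.INTER_CUBIC)
    x,y=[(380,180),(170,120)][i]
    m[400:,400*i:400*i+300]=cv2.resize(d["img"][y:y+100,x:x+150,::-1],(300,200),interpolation=cv2.INTER_CUBIC)
cv2.imwrite("pics/m3.png",m)
```

```text
[4.3, 2.7, 54.5] [-0.007, -0.003, 0.007] rows 2 ->  [0.482 0.31  0.22 ]
```

View pics/m3.png

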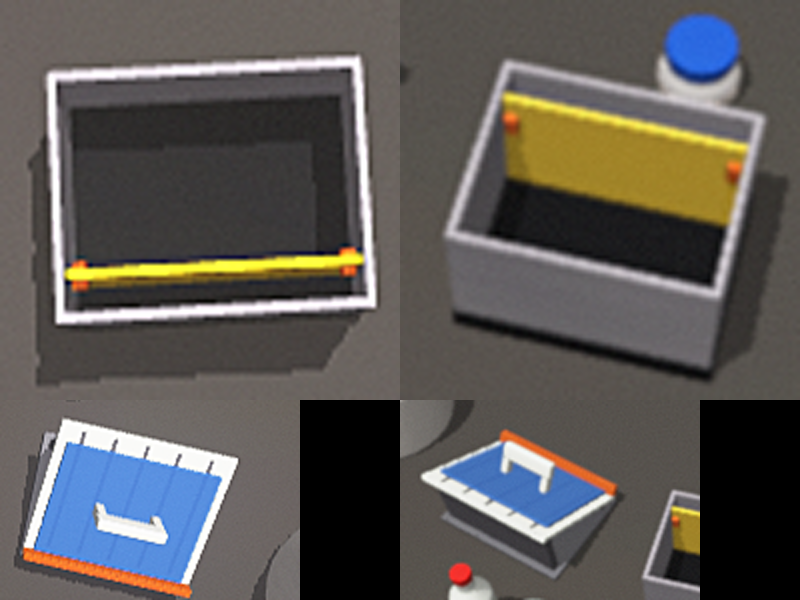

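Run:
```python
from h import *
t=load("top2");s=load("scene2")
At=lambda l:np.array([(258+u/4,165+v/4) for u,v in l]);As=lambda l:np.array([(280+(u-400)/4,150+v/4) for u,v in l])
a,c=.075,.095
rt=(t,[(a,c,.13),(a,-c,.13),(-a,-c,.13),(-a,c,.13)],At([(47,74),(360,57),(377,305),(57,323)]))
rs=(s,[(-a,-c,.13),(-a,c,.13),(a,c,.13),(a,-c,.13)],As([(507,61),(764,116),(718,294),(448,236)]))
for o in ([rt],[rs],[rt,rs]):
    p,e=fit(o,0,[.56,.026,.08]);print("tank",p.round(4),e.round(1).tolist())
R=cv2.Rodrigues
def ray(cam,px,z):
    M=R(cam["rvec"])[0];C=-M.T@cam["tvec"].ravel();d=M.T@np.linalg.inv(cam["mtx"])@np.array([*px,1]);return C+d*(z-C[2])/d[2]
for cam,px in ((t,At([(67,272),(362,258)])),(s,As([(505,97),(747,147)]))):
    q=np.array([ray(cam,x,.128) for x in px]); d=q[0]-q[1] if q[0,1]>q[1,1] else q[1]-q[0]
    print(q.round(4).tolist(),"mid",q.mean(0).round(4),"yaw",np.arctan2(-d[0],d[1]).round(4), "len",np.linalg.norm(d).round(4))
```

```text
tank [0.5646 0.0276 0.0854] [[-0.2, -0.1], [0.1, -0.0], [-0.0, 0.0], [0.0, 0.1]]
tank [0.5655 0.032  0.0831] [[-0.3, -0.3], [0.2, -0.3], [0.7, 0.8], [-0.5, -0.2]]
tank [0.5648 0.0292 0.0852] [[-0.8, -0.2], [-0.6, -0.1], [-0.7, -0.1], [-0.7, -0.0], [-1.2, -0.7], [-0.7, -0.8], [-0.2, 0.2], [-1.4, -0.6]]
[[0.5123, 0.1115, 0.128], [0.5259, -0.0642, 0.128]] mid [0.5191 0.0237 0.128 ] yaw 0.0768 len 0.1762
[[0.5279, -0.0586, 0.128], [0.5117, 0.1159, 0.128]] mid [0.5198 0.0287 0.128 ] yaw 0.0923 len 0.1753
```

Emit:
apply_moves(
  moves=[
    [[4,3,20],[-0.007,-0.003,0],0.6],
    [[4,3,50],[-0.007,-0.003,0],0.6],
    [[4,3,85],[-0.007,-0.003,0],0.6],
    [[4,3,100],[-0.007,-0.003,0],0.6],
    [[4,3,100],[-0.007,-0.003,0],0.6],
  ],
)

```text
time: 11.13
tcp_pos: [0.4818, 0.3013, 0.173]
ee_rot: [-3.139, 0.005, 1.561]
contact_force: [0.6, -1.2, -0.2]
grip_width: 0.0512
grasp_force: 0.0
```

Emit:
apply_moves(
  moves=[
    [[0,0,0],[0,0,0],0.6],
    [[0,0,0],[0,0,0],0.6],
  ],
)

```text
time: 11.3
tcp_pos: [0.4838, 0.3035, 0.178]
ee_rot: [3.138, 0.001, 1.561]
contact_force: [-0.4, -0.7, -0.7]
grip_width: 0.0513
grasp_force: 0.0
```

Run:
```python
from h import *
plan([((.4815,.31,.117),down(1.561))])
from rig import imaging
m=np.zeros((400,800,3),np.uint8)
for i,(n,x,y,w) in enumerate([("top",140,180,100),("scene",380,160,100)]):
    d=imaging.get_image(n)
    m[:400, 400*i:400*i+400]=cv2.resize(d["img"][y:y+100,x:x+100,::-1],(400,400),interpolation=cv2.INTER_CUBIC)
cv2.imwrite("pics/m4.png",m)
```

```text
[6.5, -2.6, 61.0] [0.004, 0.001, -0.0] rows 2 ->  [0.482 0.31  0.117]
```

View pics/m4.png

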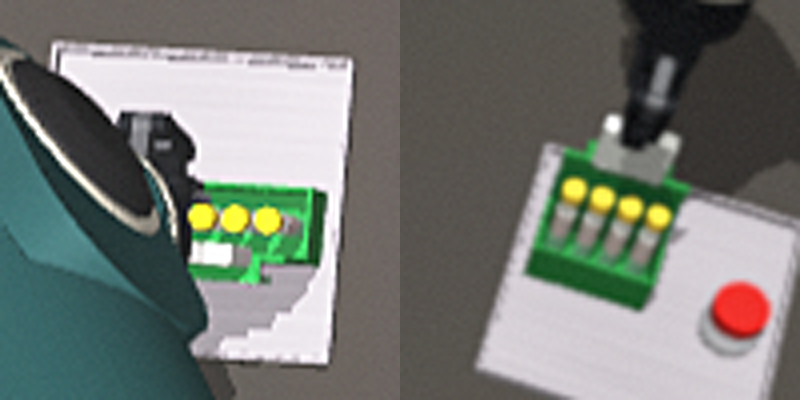

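Emit:
apply_moves(
  moves=[
    [[6,-2,15],[0,0,0],0.6],
    [[6,-2,35],[0,0,0],0.6],
    [[6,-2,52],[0,0,0],0.6],
    [[6,-2,61],[0,0,0],0.6],
    [[6,-2,61],[0,0,0],0.6],
  ],
)

```text
time: 11.82
tcp_pos: [0.4809, 0.3093, 0.1146]
ee_rot: [3.14, 0.002, 1.562]
contact_force: [-0.4, 0.2, -0.2]
grip_width: 0.0511
grasp_force: 0.0
```

Emit:
apply_moves(
  moves=[
    [[0,0,0],[0,0,0],0],
    [[0,0,0],[0,0,0],0],
    [[0,0,0],[0,0,0],0],
    [[0,0,0],[0,0,0],0],
    [[0,0,0],[0,0,0],0],
  ],
)

```text
time: 12.23
tcp_pos: [0.4821, 0.31, 0.1168]
ee_rot: [3.137, 0.0, 1.561]
contact_force: [0.1, -0.1, 7.5]
grip_width: 0.0112
grasp_force: 78.5
```

Emit:
apply_moves(
  moves=[
    [[0,0,0],[0,0,0],0],
    [[0,0,0],[0,0,0],0],
    [[0,0,0],[0,0,0],0],
  ],
)

```text
time: 12.48
tcp_pos: [0.4821, 0.31, 0.1168]
ee_rot: [3.137, 0.0, 1.562]
contact_force: [0.2, -1.1, 7.5]
grip_width: 0.0113
grasp_force: 78.5
```

Run:
```python
from h import *
plan([((.482,.31,.31),down(1.561)),((.5257,.028,.31),down(1.656)),((.5257,.028,.20),down(1.656))],dp=34)
```

```text
[-0.0, 0.4, -96.6] [0.002, 0.0, 0.0] rows 3 ->  [0.482 0.31  0.213]
[-0.0, 0.2, -96.6] [0.002, 0.0, 0.0] rows 3 ->  [0.482 0.31  0.31 ]
[-140.8, 23.2, 0.0] [-0.0, 0.0, -0.048] rows 5 ->  [0.504 0.169 0.31 ]
[-141.7, 16.5, 0.0] [-0.0, 0.0, -0.048] rows 5 ->  [0.526 0.028 0.31 ]
[-0.0, -0.0, 110.0] [-0.0, 0.0, 0.0] rows 4 ->  [0.526 0.028 0.2  ]
```

Emit:
apply_moves(
  moves=[
    [[0,0,-15],[0,0,0],0],
    [[0,0,-50],[0,0,0],0],
    [[0,0,-90],[0,0,0],0],
    [[0,0,-130],[0,0,0],0],
    [[0,0,-165],[0,0,0],0],
  ],
)

```text
time: 12.9
tcp_pos: [0.4806, 0.3099, 0.2836]
ee_rot: [3.138, 0.001, 1.562]
contact_force: [0.2, 0.4, -2.1]
grip_width: 0.0109
grasp_force: 78.2
```

Emit:
apply_moves(
  moves=[
    [[0,0,-18],[0,0,0],0],
    [[0,0,-28],[0,0,0],0],
    [[0,0,-28],[0,0,0],0],
  ],
)

```text
time: 13.15
tcp_pos: [0.4812, 0.3102, 0.3104]
ee_rot: [3.137, -0.0, 1.562]
contact_force: [0.2, 0.5, -2.2]
grip_width: 0.011
grasp_force: 78.3
```

Emit:
apply_moves(
  moves=[
    [[-20,4,0],[0,0,-0.007],0],
    [[-50,8,0],[0,0,-0.017],0],
    [[-85,14,0],[0,0,-0.03],0],
    [[-115,19,0],[0,0,-0.04],0],
    [[-141,23,0],[0,0,-0.048],0],
  ],
)

```text
time: 13.57
tcp_pos: [0.502, 0.1662, 0.3068]
ee_rot: [-3.141, 0.003, 1.609]
contact_force: [0.8, 0.9, -2.6]
grip_width: 0.011
grasp_force: 78.2
```

Emit:
apply_moves(
  moves=[
    [[-35,4,0],[0,0,-0.012],0],
    [[-70,8,0],[0,0,-0.024],0],
    [[-100,12,0],[0,0,-0.035],0],
    [[-125,15,0],[0,0,-0.044],0],
    [[-142,17,0],[0,0,-0.048],0],
  ],
)

```text
time: 13.98
tcp_pos: [0.5245, 0.0245, 0.3071]
ee_rot: [-3.141, 0.002, 1.656]
contact_force: [-0.5, -0.6, -2.1]
grip_width: 0.011
grasp_force: 78.2
```

Emit:
apply_moves(
  moves=[
    [[0,0,0],[0,0,0],0],
    [[0,0,0],[0,0,0],0],
    [[0,0,0],[0,0,0],0],
  ],
)

```text
time: 14.23
tcp_pos: [0.5245, 0.0282, 0.3078]
ee_rot: [3.141, 0.001, 1.658]
contact_force: [0.1, 1.0, -1.6]
grip_width: 0.0109
grasp_force: 78.1
```

Run:
```python
from h import *
plan([((.5257,.028,.225),down(1.656))],dp=34)
from rig import imaging
m=np.zeros((400,800,3),np.uint8)
for i,(n,x,y) in enumerate([("top",258,165),("scene",280,120)]):
    d=imaging.get_image(n);np.savez(f"pics/{n}3.npz",**d)
    m[:400, 400*i:400*i+400]=cv2.resize(d["img"][y:y+100,x:x+100,::-1],(400,400),interpolation=cv2.INTER_CUBIC)
cv2.imwrite("pics/m5.png",m)
```

```text
[-0.2, 1.1, 82.8] [0.001, 0.001, 0.002] rows 3 ->  [0.526 0.028 0.225]
```

View pics/m5.png

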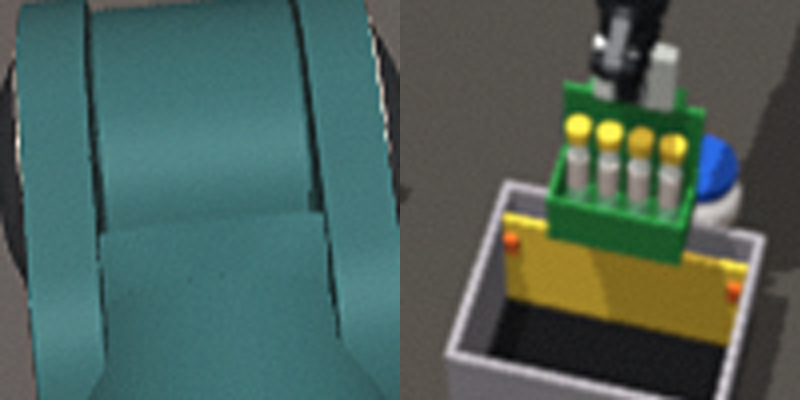

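Run:
```python
from h import *
from rig import get_obs
s=load("scene3");o=get_obs();tp=np.array(o["tcp_pos"])
Rb=Ro.from_euler('z',o["ee_rot"][2]-pi/2);bo=tp-[0,0,.1138]-Rb.apply([-.023,0,0])
px=np.array([(280+(u-400)/4,120+v/4) for u,v in [(565,83),(706,108),(549,236),(685,262)]])
L=[(-.023,-.045,.104),(-.023,.045,.104),(.025,-.045,0),(.025,.045,0)]
print(bo.round(4),(proj(s,Rb.apply(L)+bo)-px).round(1).tolist())
p,e=fit([(s,L,px)],bo[2],[*bo[:2],Rb.as_euler('xyz')[2]]);print(p.round(4),e.round(1).tolist())
```

```text
[0.5476 0.0306 0.1946] [[-1.6, -0.1], [-1.6, 0.7], [-1.8, 0.2], [-2.6, 0.7]]
[0.5448 0.0348 0.1157] [[-0.0, -0.2], [0.2, -0.1], [0.2, 0.3], [-0.4, 0.0]]
```

Emit:
apply_moves(
  moves=[
    [[0,1.5,25],[0,0,0],0],
    [[0,1.5,55],[0,0,0],0],
    [[0,1.5,90],[0,0,0],0],
    [[0,1.5,120],[0,0,0],0],
    [[0,1.5,133],[0,0,0],0],
  ],
)

```text
time: 14.75
tcp_pos: [0.5249, 0.0282, 0.1722]
ee_rot: [-3.139, 0.002, 1.659]
contact_force: [-0.2, -0.2, -2.4]
grip_width: 0.0113
grasp_force: 78.2
```

Emit:
apply_moves(
  moves=[
    [[0,0,0],[0,0,0],0],
    [[0,0,0],[0,0,0],0],
  ],
)

```text
time: 14.92
tcp_pos: [0.5267, 0.0281, 0.176]
ee_rot: [3.14, 0.002, 1.659]
contact_force: [0.3, 0.3, -0.8]
grip_width: 0.0109
grasp_force: 78.2
```

Run:
```python
from h import *
from rig import imaging
plan([((.526,.028,.130),down(1.656))])
d=imaging.get_image("scene");np.savez("pics/scene4.npz",**d)
cv2.imwrite("pics/m6.png",cv2.resize(d["img"][130:205,300:400,::-1],(800,600),interpolation=cv2.INTER_CUBIC))
```

```text
[0.0, -0.7, 46.0] [0.001, 0.002, 0.003] rows 2 ->  [0.526 0.028 0.13 ]
```

View pics/m6.png

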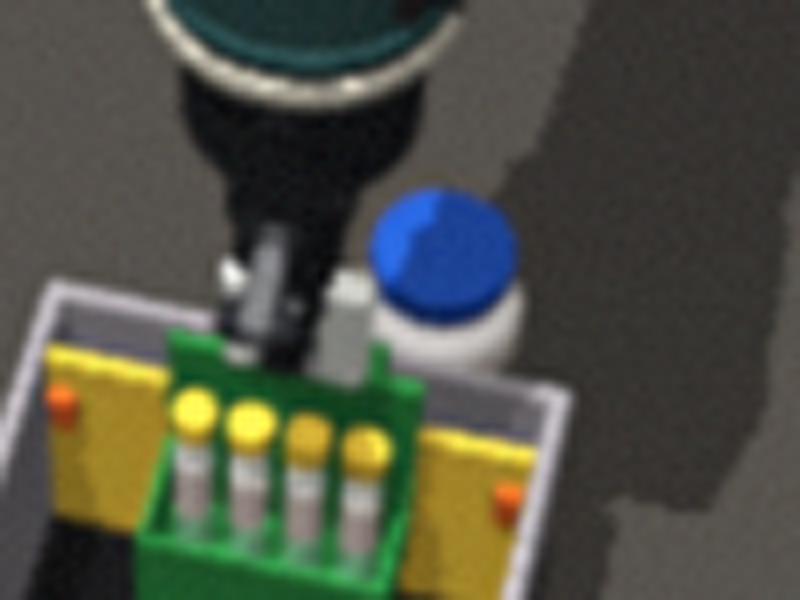

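Emit:
apply_moves(
  moves=[
    [[0,-0.5,6],[0,0,0],0],
    [[0,-0.5,10],[0,0,0],0],
    [[0,-0.5,12],[0,0,0],0],
    [[0,-0.5,12],[0,0,0],0],
  ],
)

```text
time: 15.3
tcp_pos: [0.5262, 0.0274, 0.1639]
ee_rot: [3.139, 0.002, 1.658]
contact_force: [-0.6, -0.3, -2.1]
grip_width: 0.0112
grasp_force: 78.3
```

Emit:
apply_moves(
  moves=[
    [[0,0,2],[0,0,0],0],
    [[0,0,4],[0,0,0],0],
    [[0,0,4],[0,0,0],0],
  ],
)

```text
time: 15.55
tcp_pos: [0.5262, 0.0273, 0.1598]
ee_rot: [3.14, 0.002, 1.658]
contact_force: [-0.9, 0.3, -2.7]
grip_width: 0.011
grasp_force: 78.3
```

Emit:
apply_moves(
  moves=[
    [[0,0,5],[0,0,0],0],
    [[0,0,10],[0,0,0],0],
    [[0,0,14],[0,0,0],0],
    [[0,0,14],[0,0,0],0],
  ],
)

```text
time: 15.88
tcp_pos: [0.5259, 0.0273, 0.145]
ee_rot: [3.141, 0.002, 1.658]
contact_force: [-0.6, 0.7, -2.3]
grip_width: 0.011
grasp_force: 78.1
```

Emit:
apply_moves(
  moves=[
    [[0,0,1.5],[0,0,0],0],
    [[0,0,3],[0,0,0],0],
    [[0,0,3],[0,0,0],0],
  ],
)

```text
time: 16.13
tcp_pos: [0.5263, 0.0273, 0.1429]
ee_rot: [3.139, 0.002, 1.658]
contact_force: [-0.3, 0.5, -3.2]
grip_width: 0.0109
grasp_force: 78.1
```

Emit:
apply_moves(
  moves=[
    [[0,0,1],[0,0,0],0],
    [[0,0,1],[0,0,0],0],
  ],
)

```text
time: 16.3
tcp_pos: [0.5264, 0.0273, 0.142]
ee_rot: [3.139, 0.002, 1.658]
contact_force: [-0.1, 0.3, -3.3]
grip_width: 0.0109
grasp_force: 78.1
```

Emit:
apply_moves(
  moves=[
    [[0,0,0.7],[0,0,0],0],
    [[0,0,0.7],[0,0,0],0],
  ],
)

```text
time: 16.47
tcp_pos: [0.5265, 0.0273, 0.1418]
ee_rot: [3.139, 0.002, 1.658]
contact_force: [-1.8, -0.6, 4.6]
grip_width: 0.0108
grasp_force: 79.2
```

Emit:
apply_moves(
  moves=[
    [[0,0,0.3],[0,0,0],0],
    [[0,0,0.3],[0,0,0],0],
    [[0,0,0.3],[0,0,0],0],
  ],
)

```text
time: 16.72
tcp_pos: [0.5266, 0.0273, 0.1418]
ee_rot: [3.139, 0.002, 1.658]
contact_force: [-4.5, -0.4, 10.5]
grip_width: 0.0109
grasp_force: 80.2
```

Emit:
apply_moves(
  moves=[
    [[0,0,0],[0,0,0],0.4],
    [[0,0,0],[0,0,0],0.4],
    [[0,0,0],[0,0,0],0.4],
    [[0,0,0],[0,0,0],0.4],
    [[0,0,0],[0,0,0],0.4],
  ],
)

```text
time: 17.13
tcp_pos: [0.5264, 0.0273, 0.141]
ee_rot: [3.139, 0.002, 1.658]
contact_force: [0.2, 0.3, 0.5]
grip_width: 0.0343
grasp_force: 0.0
```

Emit:
apply_moves(
  moves=[
    [[0,0,-10],[0,0,0],0.4],
    [[0,0,-40],[0,0,0],0.4],
    [[0,0,-80],[0,0,0],0.4],
    [[0,0,-115],[0,0,0],0.4],
    [[0,0,-140],[0,0,0],0.4],
  ],
)

```text
time: 17.55
tcp_pos: [0.5264, 0.0276, 0.2852]
ee_rot: [3.136, 0.002, 1.658]
contact_force: [0.9, -0.6, 0.4]
grip_width: 0.0346
grasp_force: 0.0
```

Emit:
apply_moves(
  moves=[
    [[0,-35,-20],[0,0,0],0.4],
    [[0,-70,-40],[0,0,0],0.4],
    [[0,-95,-50],[0,0,0],0.4],
    [[0,-110,-50],[0,0,0],0.4],
    [[0,-110,-50],[0,0,0],0.4],
  ],
)

```text
time: 17.97
tcp_pos: [0.4143, 0.0178, 0.3326]
ee_rot: [3.137, 0.002, 1.658]
contact_force: [0.5, -0.3, -0.1]
grip_width: 0.0339
grasp_force: 0.0
```

Run:
```python
from h import *
from rig import imaging
d=imaging.get_image("scene");np.savez("pics/scene5.npz",**d)
cv2.imwrite("pics/m7.png",cv2.resize(d["img"][120:280,170:400,::-1],(800,557),interpolation=cv2.INTER_CUBIC))
```

```text
(no output)
```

View pics/m7.png

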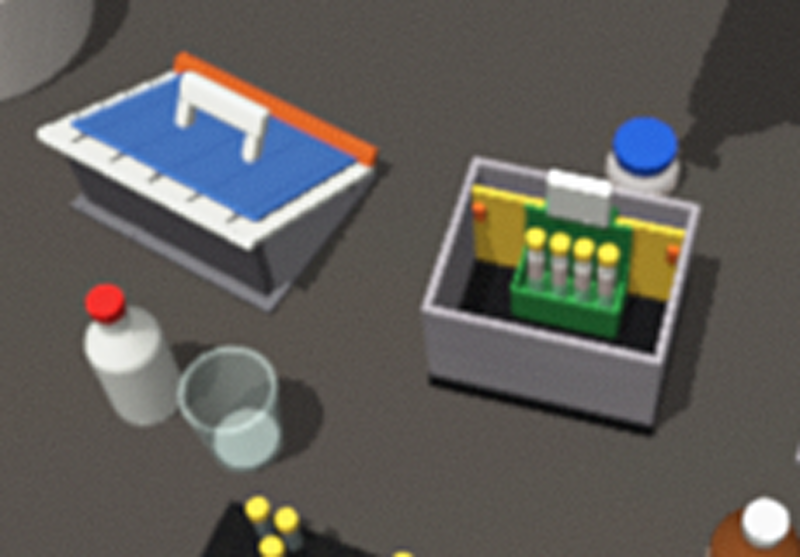

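The picture shows the basket hanging upright on the partition, with its tab at about (580,197). The lid lies flat against the cleat, and the bystanders in view are standing where they were.

```bash
python3 -c "
from rig import hand_in
print(hand_in())"
```

```text
the job is handed in; nothing more can be done
None
```

The job is handed in at about 18 s on the robot's clock: the lid lies flat against the orange cleat and the basket hangs upright on the partition, seated before release; hand-in returned no verdict.

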